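# Gauge the channel depth of a heat sink and set the verdict lever

## Task

Take the depth gauge from its cradle, stand it square across the channel near the middle of the clamped heat sink with its probe in the channel, and gently press it down against the spring until its base sits flat on the metal on both sides; let go and leave it seated there. Then read the depth and throw the verdict lever fully over: to its green side if the channel is 10 mm deep or more, to its red side if it is shallower. Leave everything else where it lies.

Things in the scene. Friction and masses are not known exactly. Their poses are not given: they have to be found in the camera images.
- gauge_grip (a point): Grip point of the loose 0.36 kg depth gauge, on its axis, 45 mm above its underside. Steel base 24 (x) by 84 (y) by 12 mm (with its pads); on it a black column 24 (x) by 30 mm (y), top 66 mm above the underside: grasp it from above by its y faces. z up, y along the base; a half turn looks the same. A 9 mm yellow button on top rises up to 20 mm as the probe is pushed in.
- gauge_base (a point): Centre of the underside of the gauge's base, axes as the grip point; 4 mm rubber pads under both ends give 1 mm at about 12 N in all. On the column's x faces a yellow pointer shows the depth on a scale: green 10 mm and over, red below; it moves up as the probe is pushed in. More than 25 N between gauge and block or tray damages the gauge.
- probe (a joint): Depth reading, m: how far the 5 mm pin on the gauge's axis stands out below its base. Sprung out to 0.020 when free, 0 when flush. Pushing it in takes 3.6 N at first to 6 N near flush, more than the gauge's weight (3.5 N): it must be pressed down; once pressed flat, weight and friction keep it down when let go. With the base flat it equals the channel depth.
- fixture: Blue steel tray bolted to the table, 150 x 150 mm, walls 30 mm high, origin under its centre on the table, z up. In it an aluminium heat-sink block (sink_block), 40 mm thick, 120 mm (x) by 102 mm (y), finned on its y sides. Its top is level and higher than the walls, but it lies on packing of unknown thickness: its top is 45 to 59 mm above the table, to be felt for.
- channel_mid (a point): Point on the channel's centre line, at the middle of its length, 52 mm above the table (NOT the true height of the block's top, see fixture); axes as the tray's. The straight channel in the block's top runs along x, 120 mm long, 12 mm wide, dark floor, 5 to 15 mm deep (unknown). The gauge's base goes across it, along y, either way round, within 30 mm of this point.
- cradle: Black stand bolted to the table, origin under its centre on the table: plate 90 (x) by 110 mm (y) with two rests, tops 32 mm above the table, on which the ends of the gauge's base lie, probe hanging between; orange lips 40 mm high at y = +-49 mm. The gauge starts here.
- verdict (a joint): Verdict lever angle, rad: 0 = fully over to the red side (its base's -x), 1.0 = fully over to the green side (its base's +x), 0.5 = upright, about where it starts. It stays where it is left; the knob takes about 1 N to move. Fully over: within 0.15 of the stop.
- verdict_base: Grey block 70 (x) x 50 (y) x 25 mm bolted to the table, origin under its centre on the table; a green pad lies on the table beyond its +x end, a red pad beyond its -x end. The lever's pivot is along its y, 22 mm above the table.
- verdict_tip (a point): Centre of the yellow ball knob (26 mm diameter) at the lever's end, 80 mm from the pivot; the stem is 10 mm thick.
- driver: Bystander, leave alone: red-handled screwdriver. Origin under its centre.
- spanner: Bystander, leave alone: steel open-ended spanner. Origin under its centre.
- tape: Bystander, leave alone: yellow tape roll, 90 mm across. Origin under its centre.
- spare_sink: Bystander, leave alone: loose finned aluminium heat sink 90 x 70 x 40 mm. Origin under its centre.
- terminal: Bystander, leave alone: grey terminal block 50 x 70 x 44 mm. Origin under its centre.
- jar: Bystander, leave alone: small jar with blue cap, 70 mm tall. Origin under its centre.
- din_rail: Bystander, leave alone: 160 mm piece of steel mounting rail. Origin under its centre.

How it is judged:
By the outcome, as a careful person would: the job done as asked, in the order asked, and still so for the second after the job is handed in, with the robot touching nothing.
It also fails if it takes over 58 s, if anything falls off the work surface, if the arm or the gripper's body presses on something with over 40 N, if the wrist force passes 120 N, or if a joint passes its speed limit or range.

## Robot

A 6-joint arm with a two-finger parallel gripper is mounted at the origin on the work surface. World frame = base frame: x ahead of the robot, y to its left, z up, the work surface at z = 0. Lengths are in m, angles in rad, forces in N, time in s.
With the tool pointing down it reaches from about 0.35 to 0.775 m from the base axis. Payload 7.3 kg.
Tool frame: the origin (TCP) lies between the finger pads; the fingertips stand 17 mm ahead of it and the grasp point (between the pads) lies 2 mm behind it; z points along the fingers, y is the direction in which the jaws open and shut (so a half turn about z gives the same grasp; the last joint's range is limited). The gripper opens to 92 mm and grips with 3 to 60 N. Pads are 19 mm wide; open, the fingers measure 130 mm over their backs; the gripper's body (75 mm by 190 mm) begins 47 mm behind the grasp point.
Start: joints at [-1.412, 0.342, 1.524, -0, 1.275, -0.146], TCP at [0.158, -0.501, 0.244] pointing down, gripper open.
Joint ranges: [-2.53, 2.53], [-0.77, 2.02], [0.04, 2.7], [-1, 4.14], [0.28, 2.66], [-3.11, 3.11]. Speed limits (rad/s): [2.57, 2.57, 3.14, 3.14, 3.14, 3.14].

## Interface

Orientations are given as [roll, pitch, yaw] about the fixed x, y, z axes, in that order (R = Rz(yaw) Ry(pitch) Rx(roll)).
In Python, from cell import sensors, vision, hand_in gives the robot as it stands.
- The arm moves only by the tool step_arm, never from a script. Its argument "series" is a list of rows, each a list of 5 numbers: the opening, from 0 (shut) to 1 (fully open), then the shift along the world's x, y, z each as a share of 25 mm, from -1 to 1, then the turn about the world's z as a share of 0.08 rad, from -1 to 1. A call has 1 to 12 rows; each row shifts and turns the commanded pose from where the row before left it; what a row does not reach is not made up. A row lasts 1/10 s, in which the tool goes at most 50 mm and 8.59 degrees, less where a joint would pass 70% of its speed; a pose out of reach is approached as far as the arm can. A call with a number of a shift or a turn outside -1 to 1 is refused whole. A call with a gripper value outside its range is refused whole. The fingers move at their own pace and stop on an object; "squeeze" is the grip in N (left out, the last holds). Time passes only in rows, so rows that do not move let the fingers close. It gives the time, the measured TCP pose, the force and the opening at its end, in the units of the state.
- sensors.observe(): the state, without advancing time (a new reading comes with each control period).
- vision.read_camera(name): name is "side" or "top" or "wrist"; returns a dict with "pixels" (480x640x3 uint8, blue, green, red), "range_z" (480x640 float32, m along the optical axis (not along the pixel's ray), 0 where there is no reading), "camera_matrix" (3x3 intrinsics, pixels), "k1" (the pictures are not rectified: a ray, as slopes to the right and down, at radius r is drawn at 1 + k1 r^2 times it, then the intrinsics apply), "pose" (4x4, takes a point from camera to world coordinates). Camera axes: x right, y down, z forward; pixel columns grow to the right and rows downward; lengths in m; the calibration is good to about 2 mm. A picture is of the moment at which its call begins.
- hand_in(): hands the job in, once; it reports no verdict.
The state is a dict: "time": time; "qpos": joint angles; "qvel": joint speeds; "joint_efforts": joint torques, N m; "tool_pos": TCP position; "tool_rot": TCP orientation; "contact_force": force on the tool from outside, world axes, zero at the start; "torque": the same for the moment, N m; "opening": finger opening in m.
Only numpy, scipy, OpenCV 4.12 (cv2) and the standard library are available. Lean on these libraries where they do the work, as an engineer would, in place of code of your own. Each camera call takes 0.05 s, during which the arm holds its last target.

## Working session

There is one attempt and no reset: what is moved stays moved. The work goes in short steps, Python scripts to look and compute and a tool call to move; the robot and the scene stay as the last step left them, time stands still between calls to the robot, and variables do not carry over. Pictures are saved under pics/ and viewed, and the job is handed in when it is done.

Besides the shell and the picture viewer there is one more tool, called after "Emit:" as name(argument=value, ...) on one line, values as JSON. step_arm: Moves the arm, as the interface text tells. Its arguments: {"type":"object","properties":{"series":{"type":"array","items":{"type":"array","items":{"type":"number","minimum":-1,"maximum":1}}},"squeeze":{"type":"number"}},"required":["series"]}

```bash
mkdir -p pics; ls
cat > h.py <<'E'
import numpy as np, cv2
from cell import sensors, vision, hand_in
def snap(n,tag):
    d=vision.read_camera(n); cv2.imwrite(f'pics/{tag}.png',d['pixels']); np.savez(f'pics/{tag}.npz',**{k:np.array(v) for k,v in d.items()}); return d
def load(tag): return dict(np.load(f'pics/{tag}.npz'))
def ray(d,u,v):
    K=d['camera_matrix'];k=float(d['k1'])
    x=(u-K[0,2])/K[0,0];y=(v-K[1,2])/K[1,1]
    a,b=x,y
    for _ in range(20):
        r=a*a+b*b; a=x/(1+k*r); b=y/(1+k*r)
    return a,b
def onplane(d,u,v,z):
    a,b=ray(d,u,v);P=d['pose'];D=P[:3,:3]@np.array([a,b,1.]);o=P[:3,3]
    return o+D*(z-o[2])/D[2]
def pt(d,u,v):
    a,b=ray(d,u,v);z=d['range_z'][int(v),int(u)];return d['pose'][:3,:3]@(np.array([a,b,1.])*z)+d['pose'][:3,3]
def cloud(d):
    v,u=np.mgrid[0:480,0:640].astype(float);a,b=ray(d,u,v);z=d['range_z']
    return np.stack([a*z,b*z,z],-1)@d['pose'][:3,:3].T+d['pose'][:3,3]
E
python3 - <<'E'
from h import *
for n in('top','side','wrist'):
    d=snap(n,n+'0');print(n,d['pose'][:3].round(3).tolist(),d['camera_matrix'].tolist(),d['k1'])
print(sensors.observe())
E
```

```text
pics
top [[-0.122, -0.965, 0.233, 0.382], [-0.993, 0.118, -0.031, 0.046], [0.002, -0.235, -0.972, 1.06]] [[444.2744756319763, 0.0, 321.59812884348736], [0.0, 444.2744756319763, 236.3196088073535], [0.0, 0.0, 1.0]] -0.08098315167789619
side [[-0.985, -0.101, 0.141, 0.44], [-0.173, 0.631, -0.756, 0.842], [-0.013, -0.769, -0.639, 0.782]] [[467.8468672177575, 0.0, 314.8750559941428], [0.0, 467.8468672177575, 232.8328898697267], [0.0, 0.0, 1.0]] -0.005935312664471201
wrist [[0.301, -0.915, -0.27, 0.23], [-0.954, -0.289, -0.084, -0.478], [-0.001, 0.283, -0.959, 0.385]] [[404.743868362424, 0.0, 315.88820836555624], [0.0, 404.743868362424, 239.94701605123626], [0.0, 0.0, 1.0]] -0.038497324306608995
{'time': 0.15, 'qpos': array([-1.41198026e+00,  3.42563598e-01,  1.52474230e+00, -7.11382778e-06,
        1.27540307e+00, -1.45980592e-01]), 'qvel': array([ 6.23957937e-04, -1.40521689e-03, -3.50036739e-03, -7.12794746e-05,
        5.63966491e-04,  2.10708951e-04]), 'joint_efforts': array([ 1.01469835e-03, -4.31468189e+01, -2.44353461e+01,  7.17340736e-02,
        5.37607726e-02, -8.14741520e-05]), 'tool_pos': array([ 0.15753914, -0.50053081,  0.24322343]), 'tool_rot': array([-3.14048723e+00, -1.55650466e-04,  3.04798645e-01]), 'contact_force': array([-0.83858826, -0.36743102,  0.82572398]), 'torque': array([-0.04480025,  0.04319274, -0.03299657]), 'opening': 0.09201354849795297}
```

View pics/top0.png

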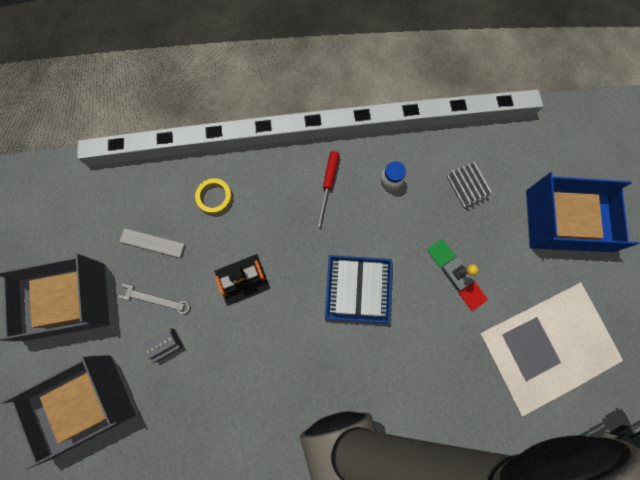

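View pics/side0.png

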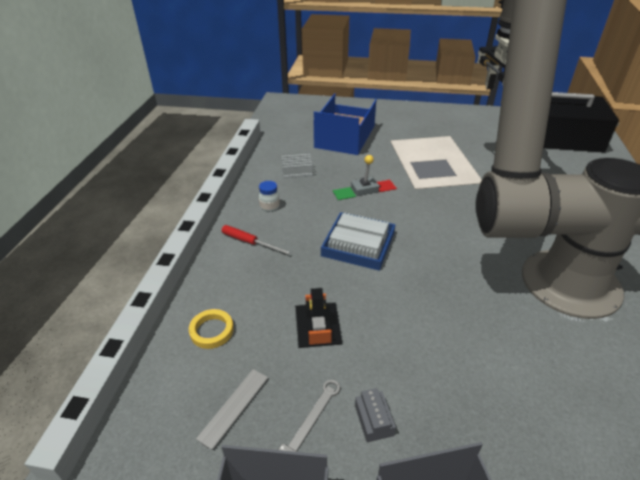

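The top view shows the cradle with the gauge at about (242,279), the tray at (359,290), and the lever knob at (473,270) with its green pad at (441,252) and red pad at (473,293).

Run:
```python
from h import *
d=load('top0');p=d['pixels']
a=cv2.resize(p[240:320,200:300],None,fx=4,fy=4,interpolation=cv2.INTER_CUBIC)
b=cv2.resize(p[240:340,310:410],None,fx=4,fy=4,interpolation=cv2.INTER_CUBIC)
s=load('side0')['pixels'];c=cv2.resize(s[280:350,285:350],None,fx=4,fy=4,interpolation=cv2.INTER_CUBIC)
o=np.zeros((800-0,800,3),np.uint8)[:600]
o=np.zeros((600,800,3),np.uint8);o[:320,:400]=a;o[:400,400:]=b;o[320:600,:260]=c
cv2.imwrite('pics/c0.png',o)
C=cloud(d);hsv=cv2.cvtColor(p,cv2.COLOR_BGR2HSV)
def rep(name,m,z,box):
    x0,x1,y0,y1=box;mm=np.zeros(m.shape,np.uint8);mm[y0:y1,x0:x1]=m[y0:y1,x0:x1]*255
    cs=cv2.findContours(mm,cv2.RETR_EXTERNAL,cv2.CHAIN_APPROX_NONE)[0]
    for k in cs:
        if cv2.contourArea(k)<12: continue
        P=np.array([onplane(d,float(q[0][0]),float(q[0][1]),z)[:2] for q in k])
        r=cv2.minAreaRect((P*1000).astype(np.float32))
        mk=np.zeros_like(mm);cv2.drawContours(mk,[k],-1,255,-1);zz=C[...,2][(mk>0)&(d['range_z']>0)]
        print(name,'n',len(k),'rect',np.round(r[0],1),np.round(r[1],1),round(r[2],1),'z',np.median(zz).round(4) if len(zz) else None)
H,S,V=cv2.split(hsv)
blue=(H>100)&(H<130)&(S>150)&(V>40)
rep('tray',blue,.03,(310,410,240,340))
rep('orange',(H>3)&(H<20)&(S>150)&(V>90),.04,(200,300,240,320))
rep('black',(V<45),.004,(200,300,240,320))
rep('green',(H>45)&(H<80)&(S>120),.001,(410,500,220,320))
rep('red',((H<6)|(H>174))&(S>150),.001,(410,500,220,320))
rep('yellow',(H>20)&(H<35)&(S>150),.1,(410,500,220,320))
rep('bright',(V>150)&(S<60),.052,(330,390,260,320))
rep('steel',(V>110)&(S<60),.044,(215,270,255,305))
```

```text
tray n 249 rect [494.7 -56.3] [148.5 149.3] 79.0 z 0.0424
orange n 38 rect [540.4 262.4] [45.6  7. ] 15.5 z 0.0387
orange n 38 rect [567. 169.] [45.8  8.6] 16.2 z 0.0374
black n 233 rect [552.9 215.1] [ 89.6 108.6] 15.0 z 0.0061
green n 65 rect [ 560.5 -271.7] [54.1 49.1] 27.1 z 0.0021
red n 66 rect [ 446.  -329.6] [53.8 49.7] 27.9 z 0.0023
yellow n 30 rect [ 497.2 -304.2] [23.3 20.1] 82.7 z 0.1095
bright n 147 rect [488.6 -87.7] [ 53.2 118.6] 79.0 z 0.046
bright n 192 rect [501.3 -21.8] [ 55.7 118.6] 79.3 z 0.0458
steel n 79 rect [502.9 185.6] [70.8 31.9] 83.2 z -0.0013
steel n 57 rect [523.7 262.9] [20.7 56.2] 86.0 z -0.0006
steel n 32 rect [546.4 246.6] [24.3 22.6] 20.2 z 0.0426
steel n 34 rect [561.6 188.6] [23.7 25. ] 15.4 z 0.0427
steel n 69 rect [570.2 153.2] [18.6 54.3] 84.5 z -0.0009
steel n 88 rect [604.6 232.1] [29.2 84.1] 14.9 z -0.001
```

View pics/c0.png

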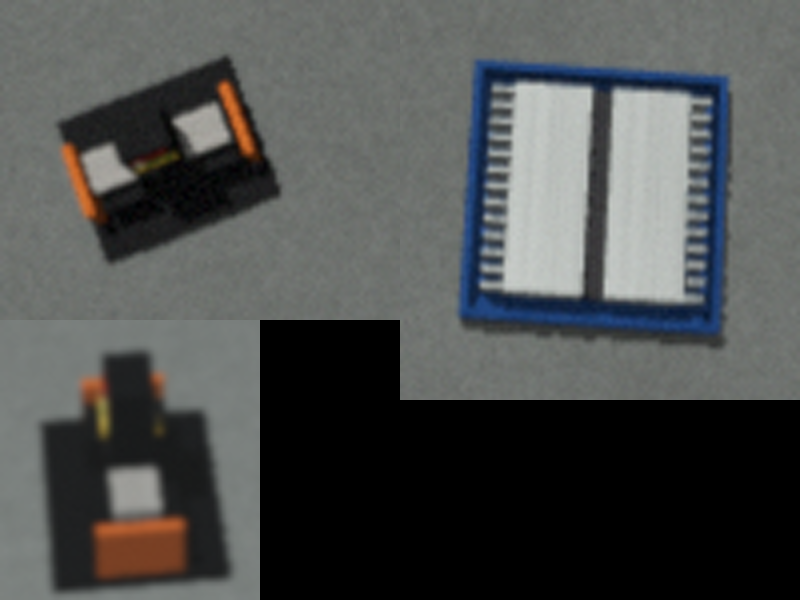

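The lips and steel ends put the gauge at about (0.554, 0.217) with yaw about 0.27. The tray is at about (0.495, -0.056), yaw about -0.19. I'll move over the tray for a wrist view first.

Emit:
step_arm(series=[[1, 0.75, 0.99, 0, 0], [1, 0.75, 0.99, 0, 0], [1, 0.75, 0.99, 0, 0], [1, 0.75, 0.99, 0, 0], [1, 0.75, 0.99, 0, 0], [1, 0.75, 0.99, 0, 0], [1, 0.75, 0.99, 0, 0], [1, 0.75, 0.99, 0, 0], [1, 0.75, 0.99, 0, 0]])

```text
time: 1.05
tool_pos: [0.3268, -0.2768, 0.2436]
tool_rot: [-3.141, 0.0, 0.305]
contact_force: [0.1, -0.5, 0.0]
opening: 0.0919
```

Emit:
step_arm(series=[[1, 0.75, 0.99, 0, 0], [1, 0.75, 0.99, 0, 0], [1, 0.75, 0.99, 0, 0], [1, 0.75, 0.99, 0, 0], [1, 0.75, 0.99, 0, 0], [1, 0.75, 0.99, 0, 0], [1, 0.75, 0.99, 0, 0], [1, 0.75, 0.99, 0, 0], [1, 0.75, 0.99, 0, 0], [1, 0, 0, 0, 0], [1, 0, 0, 0, 0]])

```text
time: 2.15
tool_pos: [0.4948, -0.055, 0.2433]
tool_rot: [-3.141, 0.001, 0.306]
contact_force: [-0.5, -0.2, -0.2]
opening: 0.0921
```

Run:
```python
from h import *
d=snap('wrist','w1');p=d['pixels'];C=cloud(d)
s=sensors.observe();print(s['time'],s['tool_pos'].round(4),s['tool_rot'].round(4),s['contact_force'].round(2))
```

```text
2.2 [ 0.4946 -0.0555  0.2434] [-3.1415e+00  1.1000e-03  3.0520e-01] [-0.53 -0.76 -0.19]
```

View pics/w1.png

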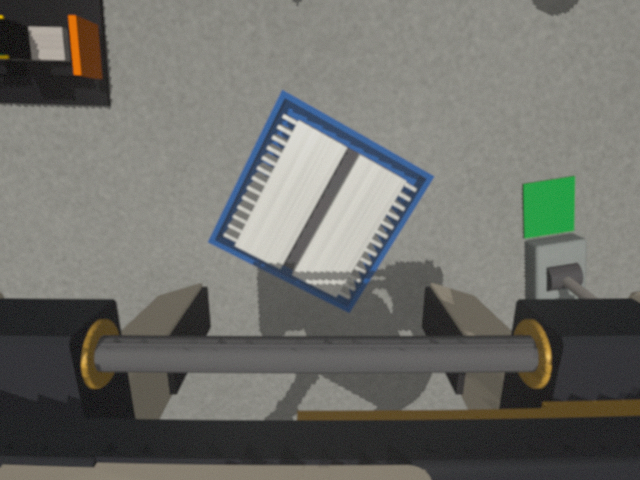

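The wrist view shows the whole tray (corners 285,93 / 432,178 / 349,311 / 210,240), with the dark channel from (350,150) to (290,270). I'll fit it next.

Run:
```python
from h import *
d=load('w1');p=d['pixels'];C=cloud(d)
g=cv2.cvtColor(p,cv2.COLOR_BGR2GRAY)
for z in (.046,.048):
    P=np.array([[onplane(d,float(u),float(v),z)[:2] for u in range(200,440)] for v in range(85,315)])
    if z==.046:
        m=(g>150).astype(np.uint8)[85:315,200:440]
        n,l,st,ce=cv2.connectedComponentsWithStats(m); print(st)
    # edge scan: rows in tray frame
    from scipy.interpolate import griddata
    yaw=-0.19;c=np.array([.495,-.055]);
    ex=np.array([np.cos(yaw),np.sin(yaw)]);ey=np.array([-ex[1],ex[0]])
    q=(P-c).reshape(-1,2);X=q@ex;Y=q@ey;G=g[85:315,200:440].ravel().astype(float)
    gx,gy=np.meshgrid(np.arange(-.05,.051,.005),np.arange(-.025,.0251,.0005))
    I=griddata((X,Y),G,(gx,gy))
    out=[]
    for i in range(gx.shape[1]):
        col=I[:,i];dg=np.diff(col);a=np.argmin(dg);b=np.argmax(dg);out.append((gx[0,i],gy[a,0]+.00025,gy[b,0]+.00025))
    o=np.array(out)
    if z==.046: print((o*1000).round(1).tolist())
    mid=o[:,1:].mean(1);ok=abs(abs(o[:,1]-o[:,2])-.012)<.003;k=np.polyfit(o[ok,0],mid[ok],1);print(z,ok.sum(),'yaw',yaw+k[0],'offset y',k[1],'pt',c+ey*k[1])
m=(g>170);zz=C[...,2][85:315,200:440][m[85:315,200:440]];print('top z',np.percentile(zz,[10,50,90]))
H,S,V=cv2.split(cv2.cvtColor(p,cv2.COLOR_BGR2HSV))
b=((H>100)&(H<130)&(S>150)&(V>40)).astype(np.uint8)*255;b[:85]=0;b[:,:200]=0;b[:,440:]=0;b[315:]=0
k=max(cv2.findContours(b,0,1)[0],key=cv2.contourArea)
Q=np.array([onplane(d,*map(float,q[0]),.03)[:2]*1000 for q in k],np.float32);print(cv2.minAreaRect(Q))
dk=C[...,2][150:275,280:360];
for v,u in((180,335),(210,320),(240,305)):print(C[v,u],C[v,u-25],C[v,u+25],p[v,u])
```

```text
[[    0     0   240   230 39794]
 [   24    30   123   149  8364]
 [  211    43     1     1     1]
 [  198    44     5     4    10]
 [  196    47     1     1     1]
 [  206    47     1     1     1]
 [  182    49     1     1     1]
 [  195    49     1     1     1]
 [  197    49     1     1     1]
 [  198    51     1     1     1]
 [  199    59     1     1     1]
 [  203    63     1     1     1]
 [  226    63     1     1     1]
 [  229    62     1     1     1]
 [   95    70   121   118  6796]
 [  237    86     2     2     2]
 [  228   105     1     1     1]
 [  223   120     1     1     1]
 [  223   122     1     1     1]
 [  223   124     1     1     1]
 [    1   135     1     1     1]
 [   12   135     1     1     1]
 [  200   150     1     1     1]
 [    7   160     1     1     1]
 [   18   167     1     1     1]
 [   17   170     1     1     1]
 [   30   174     4     6    11]
 [   34   174     1     1     1]
 [   48   180     1     1     1]
 [    7   182     1     1     1]
 [   49   182     1     1     1]
 [   12   184     2     1     2]
 [  106   194    40     6   188]
 [  157   1
[... 475 characters left out ...]
w -0.18993506493506487 offset y -0.0019523809523809338 pt [ 0.49463128 -0.05691725]
0.048 21 yaw -0.19318181818181815 offset y -0.0016309523809523619 pt [ 0.49469198 -0.0566016 ]
top z [0.0462943  0.04756462 0.04855225]
((561.1096801757812, -35.28839111328125), (64.05332946777344, 133.44801330566406), 22.090421676635742)
[ 0.5250858  -0.0625802   0.03489536] [ 0.52037497 -0.04158452  0.04804017] [ 0.53301755 -0.08122649  0.04834093] [97 95 97]
[ 0.49575445 -0.05835849  0.03407422] [ 0.49185082 -0.03706867  0.04655886] [ 0.50486882 -0.07767627  0.04715297] [ 95  96 100]
[ 0.46543934 -0.05384294  0.03462058] [ 0.46292034 -0.03229567  0.04850533] [ 0.47532249 -0.07395769  0.04589415] [91 93 92]
```

Emit:
step_arm(series=[[1, 0.215, 0.99, 0, -0.44], [1, 0.215, 0.99, 0, 0], [1, 0.215, 0.99, 0, 0], [1, 0.215, 0.99, 0, 0], [1, 0.215, 0.99, 0, 0], [1, 0.215, 0.99, 0, 0], [1, 0.215, 0.99, 0, 0], [1, 0.215, 0.99, 0, 0], [1, 0.215, 0.99, 0, 0], [1, 0.215, 0.99, 0, 0], [1, 0.215, 1, 0, 0], [1, 0, 0, 0, 0]])

```text
time: 3.4
tool_pos: [0.5543, 0.2183, 0.2434]
tool_rot: [-3.141, 0.0, 0.271]
contact_force: [0.2, -0.5, -0.3]
opening: 0.092
```

Run:
```python
from h import *
d=snap('wrist','w2')
s=sensors.observe();print(s['time'],s['tool_pos'].round(4),s['tool_rot'].round(4),s['contact_force'].round(2))
```

```text
3.45 [0.5541 0.2169 0.2434] [3.1412e+00 8.0000e-04 2.7020e-01] [0.2  0.3  0.62]
```

View pics/w2.png

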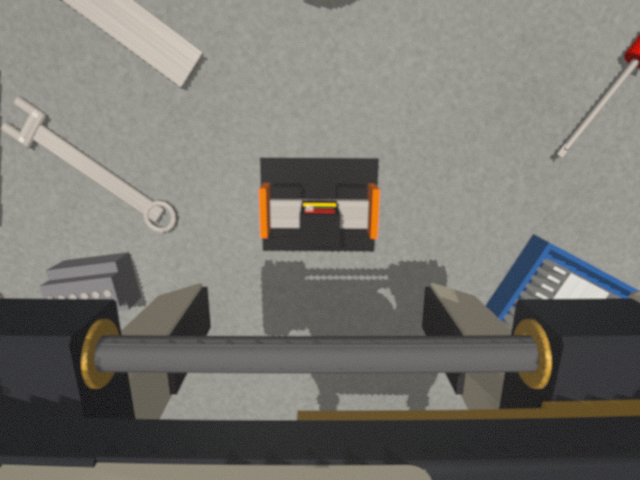

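The gauge shows between the lips at (265,210) and (375,210), with its steel ends at (285,211) and (354,211), square to the picture. I'll refine from those.

Run:
```python
from h import *
d=load('w2');p=d['pixels'];H,S,V=cv2.split(cv2.cvtColor(p,cv2.COLOR_BGR2HSV))
def rep(n,m,z,x0,x1,y0,y1):
    mm=np.zeros((480,640),np.uint8);mm[y0:y1,x0:x1]=m[y0:y1,x0:x1]*255
    for k in cv2.findContours(mm,0,1)[0]:
        if cv2.contourArea(k)<60: continue
        Q=np.array([onplane(d,*map(float,q[0]),z)[:2]*1000 for q in k],np.float32);print(n,cv2.boundingRect(k),cv2.minAreaRect(Q))
rep('steel',(V>140)&(S<60),.044,266,373,180,240)
rep('lip',(H<20)&(S>150)&(V>100),.04,255,385,170,245)
rep('plate',(V<50),.005,255,385,150,255)
```

```text
steel (337, 200, 32, 29) ((561.3084716796875, 187.93594360351562), (24.661075592041016, 26.686832427978516), 15.043479919433594)
steel (270, 200, 32, 28) ((546.2758178710938, 243.5719451904297), (23.844545364379883, 27.173933029174805), 15.519865036010742)
lip (305, 208, 30, 6) ((555.9896240234375, 215.67337036132812), (4.446633338928223, 25.28266716003418), 15.56047534942627)
lip (368, 183, 12, 57) ((567.7556762695312, 170.12425231933594), (49.960968017578125, 9.486462593078613), 17.577699661254883)
lip (259, 183, 11, 56) ((542.6327514648438, 262.13427734375), (49.12844467163086, 8.639178276062012), 13.708510398864746)
```

Emit:
step_arm(series=[[1, 0, 0, -1, 0], [1, 0, 0, -1, 0], [1, 0, 0, -1, 0], [1, 0, 0, -1, 0], [1, 0, 0, -1, 0], [1, 0, 0, -0.8, 0], [1, 0, 0, -0.6, 0], [1, 0, 0, -0.34, 0], [1, 0, 0, 0, 0], [1, 0, 0, 0, 0]])

```text
time: 4.45
tool_pos: [0.5547, 0.2165, 0.076]
tool_rot: [3.141, -0.001, 0.269]
contact_force: [1.3, -0.2, 0.8]
opening: 0.0918
```

Emit:
step_arm(series=[[0.25, 0, 0, 0, 0], [0.25, 0, 0, 0, 0], [0.25, 0, 0, 0, 0], [0.25, 0, 0, 0, 0], [0.25, 0, 0, 0, 0], [0.25, 0, 0, 0, 0], [0.25, 0, 0, 0, 0], [0.25, 0, 0, 0, 0]], squeeze=30)

```text
time: 5.25
tool_pos: [0.5542, 0.2172, 0.0752]
tool_rot: [3.141, 0.0, 0.27]
contact_force: [-0.3, -0.3, 0.9]
opening: 0.0326
```

Emit:
step_arm(series=[[0.1, 0, 0, 0, 0], [0.1, 0, 0, 0, 0], [0.1, 0, 0, 0, 0], [0.1, 0, 0, 0, 0]])

```text
time: 5.65
tool_pos: [0.5543, 0.2171, 0.0752]
tool_rot: [3.141, -0.0, 0.27]
contact_force: [0.5, -0.9, -0.4]
opening: 0.0299
```

Emit:
step_arm(series=[[0.1, 0, 0, 0.2, 0], [0.1, 0, 0, 0.4, 0], [0.1, 0, 0, 0.4, 0], [0.1, 0, 0, 0, 0], [0.1, 0, 0, 0, 0]])

```text
time: 6.15
tool_pos: [0.5544, 0.2172, 0.1008]
tool_rot: [3.142, -0.001, 0.27]
contact_force: [-0.1, 0.2, -4.1]
opening: 0.0299
```

Held (weight shows as -4 N). Carrying it above the channel while turning to yaw -0.191.

Emit:
step_arm(series=[[0.1, 0, 0, 0.8, 0], [0.1, 0, 0, 0.8, 0], [0.1, 0, 0, 0.8, 0]])

```text
time: 6.45
tool_pos: [0.5538, 0.2171, 0.1603]
tool_rot: [3.142, 0.001, 0.27]
contact_force: [0.9, 0.6, -4.0]
opening: 0.0296
```

Emit:
step_arm(series=[[0.1, -0.2, -0.913, 0, -0.48], [0.1, -0.2, -0.913, 0, -0.48], [0.1, -0.2, -0.913, 0, -0.48], [0.1, -0.2, -0.913, 0, -0.48], [0.1, -0.2, -0.913, 0, -0.48], [0.1, -0.2, -0.913, 0, -0.48], [0.1, -0.2, -0.913, 0, -0.48], [0.1, -0.2, -0.913, 0, -0.48], [0.1, -0.2, -0.913, 0, -0.48], [0.1, -0.2, -0.913, 0, -0.48], [0.1, -0.2, -0.913, 0, -0.48], [0.1, -0.2, -0.913, 0, -0.48]])

```text
time: 7.65
tool_pos: [0.4936, -0.0575, 0.16]
tool_rot: [-3.142, 0.001, -0.193]
contact_force: [-0.6, -0.3, -3.7]
opening: 0.0298
```

Emit:
step_arm(series=[[0.1, 0, 0, 0, 0], [0.1, 0, 0, 0, 0], [0.1, 0, 0, 0, 0]])

```text
time: 7.95
tool_pos: [0.4942, -0.0561, 0.1601]
tool_rot: [-3.141, 0.0, -0.19]
contact_force: [-0.1, -0.2, -3.8]
opening: 0.0298
```

Run:
```python
from h import *
s=sensors.observe();print(s['time'],s['tool_pos'].round(4),s['tool_rot'].round(4),s['contact_force'].round(2))
d=snap('wrist','w3')
e=snap('side','s3')
o=np.zeros((600,800,3),np.uint8);o[:480,:640]=d['pixels'];
cv2.imwrite('pics/s3c.png',cv2.resize(e['pixels'][170:290,290:430],None,fx=4,fy=4,interpolation=cv2.INTER_CUBIC))
```

```text
7.95 [ 0.4942 -0.0561  0.1601] [-3.1413e+00  4.0000e-04 -1.9040e-01] [-0.12 -0.19 -3.8 ]
```

View pics/w3.png

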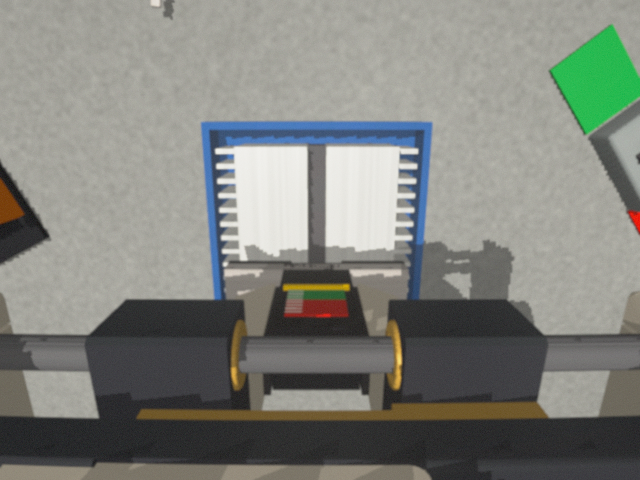

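View pics/s3c.png

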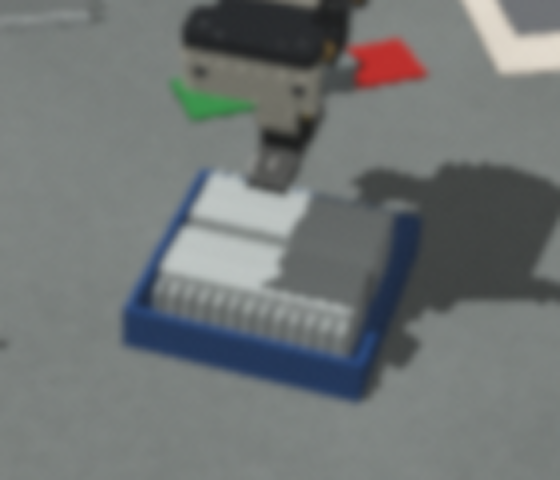

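The channel at column 317 lines up with the gauge's centre, also 317, and the edges are parallel. Lowering in stages, feeling for contact.

Emit:
step_arm(series=[[0.1, 0, 0, -0.8, 0], [0.1, 0, 0, -0.8, 0], [0.1, 0, 0, -0.5, 0], [0.1, 0, 0, -0.18, 0], [0.1, 0, 0, 0, 0]])

```text
time: 8.55
tool_pos: [0.4941, -0.0562, 0.1029]
tool_rot: [-3.142, 0.001, -0.19]
contact_force: [-0.4, -0.3, -3.5]
opening: 0.0299
```

Emit:
step_arm(series=[[0.1, 0, 0, -0.08, 0], [0.1, 0, 0, -0.08, 0], [0.1, 0, 0, 0, 0]])

```text
time: 8.85
tool_pos: [0.4943, -0.0567, 0.0995]
tool_rot: [3.141, -0.001, -0.191]
contact_force: [-0.1, 0.6, -3.2]
opening: 0.0297
```

Emit:
step_arm(series=[[0.1, 0, 0, -0.08, 0], [0.1, 0, 0, -0.04, 0], [0.1, 0, 0, 0, 0]])

```text
time: 9.15
tool_pos: [0.4945, -0.0568, 0.0965]
tool_rot: [3.141, -0.001, -0.191]
contact_force: [-0.6, 0.5, -0.9]
opening: 0.0299
```

Emit:
step_arm(series=[[0.1, 0, 0, -0.06, 0], [0.1, 0, 0, 0, 0]])

```text
time: 9.35
tool_pos: [0.4945, -0.0568, 0.0949]
tool_rot: [3.141, -0.001, -0.191]
contact_force: [1.4, -0.6, -0.3]
opening: 0.0302
```

Emit:
step_arm(series=[[0.1, 0, 0, -0.04, 0], [0.1, 0, 0, -0.04, 0], [0.1, 0, 0, 0, 0]])

```text
time: 9.65
tool_pos: [0.4945, -0.0568, 0.0928]
tool_rot: [3.141, -0.001, -0.191]
contact_force: [1.1, -0.2, 0.3]
opening: 0.03
```

Emit:
step_arm(series=[[0.1, 0, 0, -0.03, 0], [0.1, 0, 0, 0, 0]])

```text
time: 9.85
tool_pos: [0.4944, -0.0568, 0.092]
tool_rot: [3.141, -0.001, -0.191]
contact_force: [0.7, -1.2, 1.1]
opening: 0.0297
```

Emit:
step_arm(series=[[0.1, 0, 0, -0.03, 0], [0.1, 0, 0, 0, 0]])

```text
time: 10.05
tool_pos: [0.4944, -0.0568, 0.0912]
tool_rot: [3.141, -0.0, -0.191]
contact_force: [1.2, -0.6, -0.5]
opening: 0.0298
```

Emit:
step_arm(series=[[0.1, 0, 0, -0.03, 0], [0.1, 0, 0, 0, 0]])

```text
time: 10.25
tool_pos: [0.4944, -0.0568, 0.0905]
tool_rot: [3.141, -0.0, -0.191]
contact_force: [2.3, -1.3, 0.5]
opening: 0.0299
```

Emit:
step_arm(series=[[0.1, 0, 0, -0.02, 0], [0.1, 0, 0, 0, 0]])

```text
time: 10.45
tool_pos: [0.4944, -0.0568, 0.0902]
tool_rot: [3.141, -0.001, -0.191]
contact_force: [2.0, -0.4, 3.0]
opening: 0.0296
```

Emit:
step_arm(series=[[0.1, 0, 0, -0.02, 0], [0.1, 0, 0, 0, 0]])

```text
time: 10.65
tool_pos: [0.4944, -0.0568, 0.0899]
tool_rot: [3.141, -0.001, -0.191]
contact_force: [1.0, -1.1, 5.6]
opening: 0.0299
```

Base contact: force is climbing at about 2.6 N per 0.3 mm. A bit more press.

Emit:
step_arm(series=[[0.1, 0, 0, -0.02, 0], [0.1, 0, 0, 0, 0], [0.1, 0, 0, 0, 0]])

```text
time: 10.95
tool_pos: [0.4945, -0.0568, 0.0897]
tool_rot: [3.141, -0.001, -0.191]
contact_force: [0.5, -1.0, 8.4]
opening: 0.0295
```

Run:
```python
from h import *
s=sensors.observe();print(s['time'],s['tool_pos'].round(4),s['tool_rot'].round(4),s['contact_force'].round(2),s['torque'].round(2))
d=snap('wrist','w4')
cv2.imwrite('pics/w4c.png',cv2.resize(d['pixels'][220:370,210:410],None,fx=4,fy=4,interpolation=cv2.INTER_CUBIC))
```

```text
10.95 [ 0.4945 -0.0568  0.0897] [ 3.1414e+00 -9.0000e-04 -1.9120e-01] [ 0.47 -0.98  8.39] [ 0.03 -0.06 -0.01]
```

View pics/w4c.png

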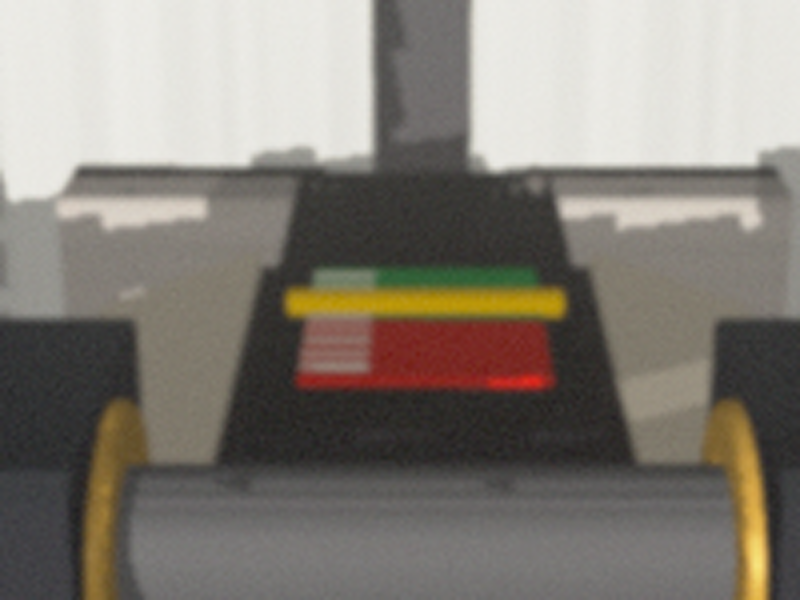

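The pointer sits near the green/red border in this steep view, where parallax matters. I'll measure its travel since the free reading (20 mm) on the face plane and compare with depth data.

Run:
```python
from h import *
yaw=-0.19;ex=np.array([np.cos(yaw),np.sin(yaw),0])
def face(d,u,v,tcp,off):
    a,b=ray(d,u,v);D=d['pose'][:3,:3]@np.array([a,b,1.]);o=d['pose'][:3,3]
    t=((np.array(tcp)-o)@ex+off)/(D@ex);return ((o+D*t)[2]-tcp[2]+.043)*1000
T={'w3':[.4942,-.0563,.1601],'w4':[.4945,-.0568,.0897]}
for n in T:
    d=load(n);p=d['pixels'];H,S,V=cv2.split(cv2.cvtColor(p,cv2.COLOR_BGR2HSV))
    sl=(slice(270,330),slice(305,335))
    def rows(m):
        r=[np.nonzero(m[270:330,c])[0]+270 for c in range(305,338,2)];r=[x for x in r if len(x)]
        return np.median([x.min() for x in r])-.5,np.median([x.max() for x in r])+.5
    y=rows((H>20)&(H<35)&(S>130)&(V>100));g=rows((H>40)&(H<85)&(S>90));r=rows(((H<8)|(H>172))&(S>120))
    print(n,'rows y,g,r',y,g,r)
    for off in(.012,.014,.016):
        print(off,[[round(face(d,320,v,T[n],off),2) for v in q] for q in (y,g,r)])
# depth
d=load('w1');C=cloud(d);g=cv2.cvtColor(d['pixels'],cv2.COLOR_BGR2GRAY)
c=np.array([.4946,-.0567]);ey=np.array([-ex[1],ex[0]]);q=C[...,:2]-c;X=q@ex[:2];Y=q@ey
for lo,hi in((-.035,.035),(-.055,-.02),(.02,.055)):
    t=(abs(Y)>.009)&(abs(Y)<.03)&(X>lo)&(X<hi)&(C[...,2]>.03);f=(abs(Y)<.0035)&(X>lo)&(X<hi)&(g<130)
    A=np.c_[X[t],Y[t],np.ones(t.sum())];k=np.linalg.lstsq(A,C[...,2][t],rcond=None)[0]
    res=k[0]*X[f]+k[1]*Y[f]+k[2]-C[...,2][f];print('depth',np.median(res),res.std(),f.sum(),'top',k)
```

```text
w3 rows y,g,r (np.float64(283.5), np.float64(290.5)) (np.float64(290.5), np.float64(298.5)) (np.float64(299.5), np.float64(317.5))
0.012 [[np.float64(31.27), np.float64(38.38)], [np.float64(38.38), np.float64(45.82)], [np.float64(46.71), np.float64(61.09)]]
0.014 [[np.float64(36.08), np.float64(42.97)], [np.float64(42.97), np.float64(50.17)], [np.float64(51.03), np.float64(64.96)]]
0.016 [[np.float64(40.89), np.float64(47.55)], [np.float64(47.55), np.float64(54.53)], [np.float64(55.36), np.float64(68.84)]]
w4 rows y,g,r (np.float64(291.5), np.float64(299.5)) (np.float64(286.5), np.float64(290.5)) (np.float64(300.5), np.float64(317.5))
0.012 [[np.float64(39.27), np.float64(46.65)], [np.float64(34.3), np.float64(38.3)], [np.float64(47.53), np.float64(61.07)]]
0.014 [[np.float64(43.84), np.float64(50.99)], [np.float64(39.03), np.float64(42.9)], [np.float64(51.84), np.float64(64.96)]]
0.016 [[np.float64(48.41), np.float64(55.33)], [np.float64(43.75), np.float64(47.5)], [np.float64(56.15), np.float64(68.84)]]
depth -0.03741569421977081 0.06231652958406482 4865 top [5.06317668 2.96244899 0.14292713]
depth 0.012809979747101852 0.0007078776789536607 285 top [ 0.00069541 -0.00175237  0.04755006]
depth -0.02397812256560522 0.06568555059011486 4891 top [-4.67049075 -2.89644362  0.44318926]
```

All the evidence puts the depth above 10 mm: the depth camera gives 12.8 mm, the feel about 13 mm, and the pointer travel about 8 mm down from 20. I'll let go, then look again.

Emit:
step_arm(series=[[0.5, 0, 0, 0, 0], [0.6, 0, 0, 0, 0], [0.8, 0, 0, 0, 0], [0.8, 0, 0, 0, 0], [0.8, 0, 0, 0, 0], [0.8, 0, 0, 0, 0]])

```text
time: 11.6
tool_pos: [0.4941, -0.0567, 0.0889]
tool_rot: [3.142, 0.0, -0.191]
contact_force: [0.5, -0.1, -0.4]
opening: 0.0718
```

Run:
```python
from h import *
s=sensors.observe();print(s['time'],s['tool_pos'].round(4),s['contact_force'].round(2),s['opening'])
d=snap('wrist','w5')
cv2.imwrite('pics/w5c.png',cv2.resize(d['pixels'][220:370,210:410],None,fx=4,fy=4,interpolation=cv2.INTER_CUBIC))
```

```text
11.6 [ 0.4941 -0.0567  0.0889] [ 0.55 -0.13 -0.39] 0.07175959247138683
```

View pics/w5c.png

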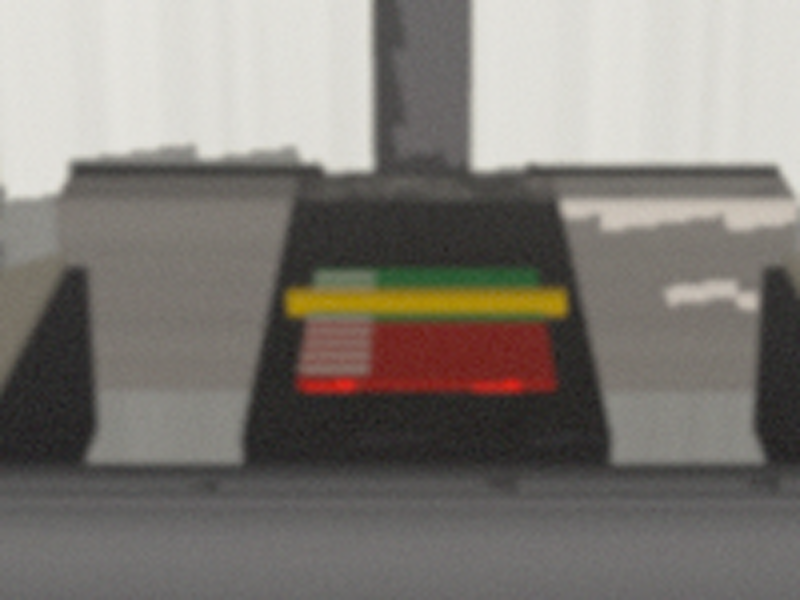

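The gauge stayed seated with the pointer in the green (a green sliver shows on its red side too). Lifting off straight up.

Emit:
step_arm(series=[[0.8, 0, 0, 0.4, 0], [0.8, 0, 0, 0.8, 0], [0.8, 0, 0, 1, 0], [0.8, 0, 0, 1, 0], [0.8, 0, 0, 1, 0], [0.8, 0, 0, 0.8, 0], [0.8, 0, 0, 0, 0]])

```text
time: 12.35
tool_pos: [0.4956, -0.0571, 0.2174]
tool_rot: [3.141, -0.006, -0.191]
contact_force: [0.5, 0.1, -0.1]
opening: 0.0736
```

Run:
```python
from h import *
s=sensors.observe();print(s['time'],s['tool_pos'].round(4),s['contact_force'].round(2),s['opening'])
d=snap('wrist','w6')
```

```text
12.35 [ 0.4956 -0.0571  0.2174] [ 0.45  0.06 -0.06] 0.07356535289675785
```

View pics/w6.png

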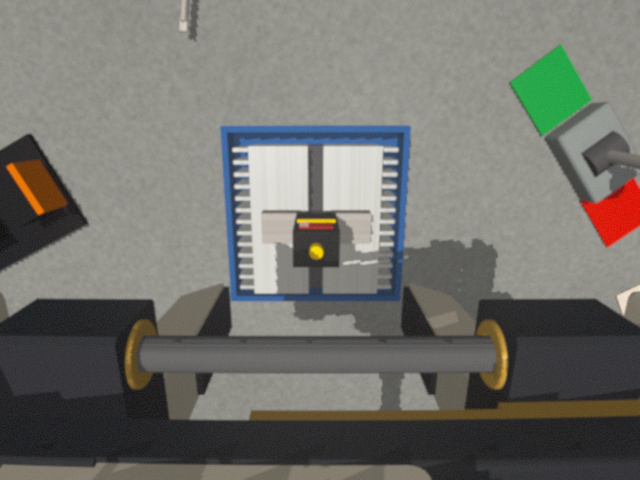

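The gauge stands at (317,240), square across the channel, near the block's middle. I'll check flatness and button height from the depth data.

Run:
```python
from h import *
d=load('w6');C=cloud(d);p=d['pixels']
m=lambda u0,u1,v0,v1:(np.median(C[v0:v1,u0:u1].reshape(-1,3),0)*1000).round(1).tolist()
print('L base',m(266,290,216,236),'R base',m(344,368,216,236))
print('block L',m(255,285,160,200),'R',m(345,375,160,200),'block low L',m(255,270,255,285),'R',m(365,375,268,288))
print('col top',m(300,330,257,264),'L',m(298,306,235,262),'R',m(328,336,235,262),'button',m(314,319,248,253))
print('wall floor',m(430,470,140,160))
```

```text
L base [501.3, -28.6, 59.5] R base [490.0, -87.0, 59.4]
block L [535.5, -28.6, 47.8] R [522.4, -96.6, 47.7] block low L [464.9, -6.3, 47.5] R [440.9, -91.8, 47.6]
col top [486.7, -54.7, 113.6] L [496.4, -48.0, 113.6] R [492.6, -66.8, 113.5] button [495.0, -57.2, 120.8]
wall floor [526.4, -181.9, 0.8]
```

It's flat: both base ends are 11.8 mm above the block. The button is up 7.2 mm, which gives 12.8 mm deep, so green. Moving on to the lever with the fingers shut.

Emit:
step_arm(series=[[0, -0.1, -0.957, 0, 0.75], [0, -0.1, -0.957, 0, 0.75], [0, -0.1, -0.957, 0, 0.75], [0, -0.1, -0.957, 0, 0.75], [0, -0.1, -0.957, 0, 0.75], [0, -0.1, -0.957, 0, 0.75], [0, -0.1, -0.957, 0, 0.75], [0, -0.1, -0.957, 0, 0.75], [0, -0.1, -0.957, 0, 0.75], [0, -0.1, -0.957, 0, 0.75], [0, -0.1, -0.957, 0, 0.75], [0, 0, 0, 0, 0]], squeeze=10)

```text
time: 13.6
tool_pos: [0.4657, -0.3221, 0.2125]
tool_rot: [-3.14, 0.001, 0.467]
contact_force: [0.7, 0.5, 1.3]
opening: 0.0002
```

Run:
```python
from h import *
s=sensors.observe();print(s['time'],s['tool_pos'].round(4),s['tool_rot'].round(4),s['opening'])
d=snap('wrist','w7');p=d['pixels'];C=cloud(d)
H,S,V=cv2.split(cv2.cvtColor(p,cv2.COLOR_BGR2HSV))
m=((H>20)&(H<35)&(S>150)).astype(np.uint8)*255;m[300:]=0
for k in cv2.findContours(m,0,1)[0]:
    if cv2.contourArea(k)>80:
        (u,v),r=cv2.minEnclosingCircle(k);print((u,v,r),onplane(d,u,v,.101),C[int(v),int(u)])
for n,mm in(('g',(H>45)&(H<80)&(S>120)),('r',((H<6)|(H>174))&(S>150))):
    k=max(cv2.findContours(mm.astype(np.uint8)*255,0,1)[0],key=cv2.contourArea)
    Q=np.array([onplane(d,*map(float,q[0]),.001)[:2]*1000 for q in k],np.float32);print(n,cv2.minAreaRect(Q))
```

```text
13.6 [ 0.4657 -0.3221  0.2125] [-3.1405e+00  1.3000e-03  4.6730e-01] 0.00022178006093995895
(312.0, 187.5, 20.402305603027344) [ 0.49621054 -0.30356384  0.101     ] [ 0.49848712 -0.302572    0.11458734]
g ((559.8729248046875, -271.3244934082031), (54.297080993652344, 49.302879333496094), 26.794151306152344)
r ((443.7078857421875, -330.2562255859375), (50.85883331298828, 49.43962097167969), 26.82152557373047)
```

View pics/w7.png

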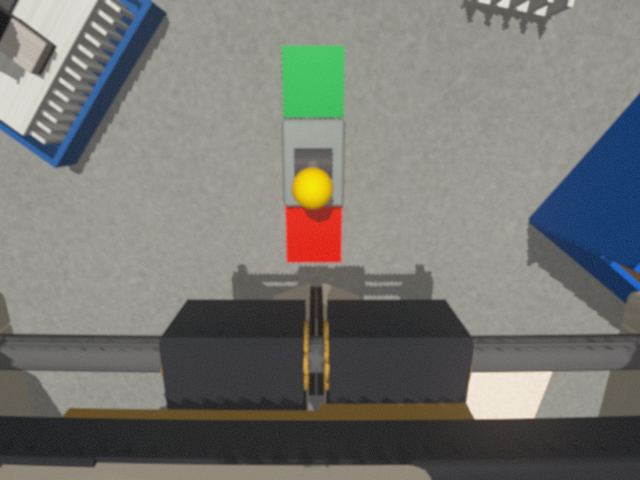

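The knob is at (312,188) and the lever is slightly to the red side. The blue bin at right could meet the gripper's body, so I'll check its nearness.

Run:
```python
from h import *
yaw=.467;e=np.array([np.cos(yaw),np.sin(yaw)]);n=np.array([-e[1],e[0]]);c=np.array([.503,-.3007])
for t in('w7','top0'):
    d=load(t);C=cloud(d);p=d['pixels'];H,S,V=cv2.split(cv2.cvtColor(p,cv2.COLOR_BGR2HSV))
    m=(H>100)&(H<130)&(S>130)&(d['range_z']>0)&(C[...,1]<-.2)&(C[...,2]<.3)&(C[...,2]>.005)
    if t=='w7': m[300:]=0
    q=C[m];a=(q[:,:2]-c)@e;b=(q[:,:2]-c)@n
    print(t,m.sum(),'z',q[:,2].max(),'perp nearest',b[b<0].max(),'along at nearest',a[np.argmax(np.where(b<0,b,-9))], 'min perp for along<.07, z>.1:',b[(b<0)&(a<.07)&(q[:,2]>.1)].max(initial=-9))
```

```text
w7 11589 z 0.13194485527716887 perp nearest -0.1927079172479539 along at nearest -0.04976803977742247 min perp for along<.07, z>.1: -0.19302729976359922
top0 4446 z 0.13266337294643116 perp nearest -0.021910244960514243 along at nearest 0.2670614548219758 min perp for along<.07, z>.1: -0.19185472491964634
```

There's plenty of room (0.19 m against the body's 0.095 m). Descending behind the knob.

Emit:
step_arm(series=[[0, -0.36, -0.18, -0.4, 0], [0, 0, 0, -1, 0], [0, 0, 0, -1, 0], [0, 0, 0, -1, 0], [0, 0, 0, -0.8, 0], [0, 0, 0, -0.42, 0], [0, 0, 0, 0, 0]])

```text
time: 14.35
tool_pos: [0.4567, -0.323, 0.0968]
tool_rot: [-3.138, 0.001, 0.469]
contact_force: [0.1, 0.7, -0.0]
opening: 0.0002
```

Emit:
step_arm(series=[[0, 0.35, 0.18, 0, 0], [0, 0.35, 0.18, 0, 0], [0, 0.18, 0.09, 0, 0], [0, 0.18, 0.09, 0, 0], [0, 0, 0, 0, 0]])

```text
time: 14.85
tool_pos: [0.485, -0.3105, 0.0989]
tool_rot: [3.141, -0.0, 0.47]
contact_force: [-0.4, -1.2, -0.0]
opening: 0.0004
```

Emit:
step_arm(series=[[0, 0.2, 0.1, 0, 0], [0, 0.2, 0.1, 0, 0], [0, 0.2, 0.1, 0, 0], [0, 0.2, 0.1, 0, 0], [0, 0.2, 0.1, 0, 0], [0, 0.1, 0.05, 0, 0], [0, 0, 0, 0, 0]])

```text
time: 15.55
tool_pos: [0.5122, -0.2969, 0.0984]
tool_rot: [3.141, -0.0, 0.469]
contact_force: [0.5, -0.4, -0.3]
opening: 0.0006
```

Run:
```python
from h import *
s=sensors.observe();print(s['time'],s['tool_pos'].round(4),s['contact_force'].round(2))
d=snap('wrist','w8');p=d['pixels'];C=cloud(d)
e=np.array([np.cos(.467),np.sin(.467)])
H,S,V=cv2.split(cv2.cvtColor(p,cv2.COLOR_BGR2HSV))
m=((H>20)&(H<35)&(S>150)).astype(np.uint8)*255;m[300:]=0
for k in cv2.findContours(m,0,1)[0]:
    if cv2.contourArea(k)>80:
        (u,v),r=cv2.minEnclosingCircle(k);q=onplane(d,u,v,.094);print((u,v,r),q,'along',(q[:2]-[.502,-.3007])@e,C[int(v),int(u)])
```

```text
15.55 [ 0.5122 -0.2969  0.0984] [ 0.53 -0.39 -0.29]
(314.3931884765625, 265.7750244140625, 33.875572204589844) [ 0.53187171 -0.28591416  0.094     ] along 0.03332985940504822 [ 0.5361736  -0.28362081  0.10654956]
```

View pics/w8.png

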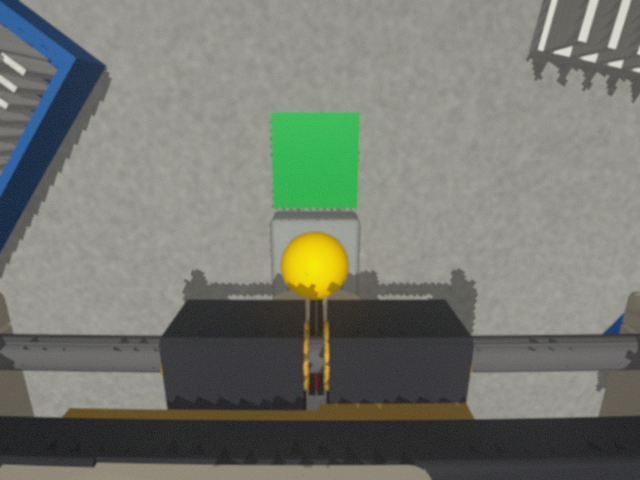

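The knob is at (314,266), about 33 of 38 mm over. Nudging it to the stop while watching the force.

Emit:
step_arm(series=[[0, 0.07, 0.036, 0, 0], [0, 0.07, 0.036, 0, 0], [0, 0, 0, 0, 0]])

```text
time: 15.9
tool_pos: [0.5153, -0.2953, 0.0985]
tool_rot: [3.142, 0.0, 0.469]
contact_force: [-0.5, -0.8, -0.6]
opening: 0.0006
```

Emit:
step_arm(series=[[0, 0.04, 0.02, 0, 0], [0, 0, 0, 0, 0]])

```text
time: 16.1
tool_pos: [0.5162, -0.2948, 0.0985]
tool_rot: [3.142, 0.0, 0.469]
contact_force: [-1.8, 0.0, -0.8]
opening: 0.0005
```

Emit:
step_arm(series=[[0, 0.04, 0.02, 0, 0], [0, 0, 0, 0, 0]])

```text
time: 16.3
tool_pos: [0.5168, -0.2945, 0.0984]
tool_rot: [-3.141, 0.001, 0.469]
contact_force: [-3.6, -1.4, 0.2]
opening: 0.0004
```

Emit:
step_arm(series=[[0, 0.04, 0.02, 0, 0], [0, 0, 0, 0, 0]])

```text
time: 16.5
tool_pos: [0.5171, -0.2944, 0.0983]
tool_rot: [-3.141, 0.002, 0.469]
contact_force: [-7.3, -4.1, 1.4]
opening: 0.0009
```

Emit:
step_arm(series=[[0, -0.2, -0.1, 0, 0], [0, -0.8, -0.4, 0, 0], [0, -0.4, -0.2, 0.4, 0], [0, 0, 0, 1, 0], [0, 0, 0, 1, 0], [0, 0, 0, 1, 0], [0, 0, 0, 1, 0], [0, -0.5, 0, 0.5, 0], [0, 0, 0, 0, 0]])

```text
time: 17.4
tool_pos: [0.4701, -0.3118, 0.2232]
tool_rot: [3.138, -0.001, 0.468]
contact_force: [-0.3, -0.6, -0.2]
opening: 0.0004
```

Run:
```python
from h import *
s=sensors.observe();print(s['time'],s['tool_pos'].round(4),s['contact_force'].round(2))
d=snap('wrist','w9');snap('side','s9');t=snap('top','t9');p=d['pixels'];C=cloud(d)
e=np.array([np.cos(.467),np.sin(.467)])
H,S,V=cv2.split(cv2.cvtColor(p,cv2.COLOR_BGR2HSV))
m=((H>20)&(H<35)&(S>150)).astype(np.uint8)*255;m[300:]=0
for k in cv2.findContours(m,0,1)[0]:
    if cv2.contourArea(k)>80:
        (u,v),r=cv2.minEnclosingCircle(k);q=onplane(d,u,v,.092);a=(q[:2]-[.502,-.3007])@e;print((u,v,r),q,'along',a,'angle',.5+np.arcsin(a/.08))
C=cloud(t)
o=np.zeros((600,800,3),np.uint8)
o[:400,:]=cv2.resize(t['pixels'][210:350,190:470],(800,400),interpolation=cv2.INTER_CUBIC)
sp=load('s9')['pixels'][140:280,300:420]; o[400:,:171]=cv2.resize(sp,(171,200))
cv2.imwrite('pics/t9c.png',o)
```

```text
17.4 [ 0.4701 -0.3118  0.2232] [-0.28 -0.58 -0.21]
(322.7079162597656, 126.6815185546875, 20.144184112548828) [ 0.53697357 -0.28319007  0.092     ] along 0.03911183981773615 angle 1.0108260349556586
```

View pics/w9.png

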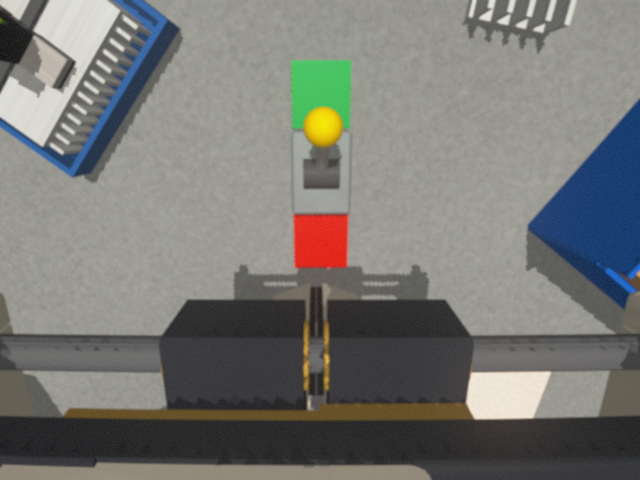

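View pics/s9.png

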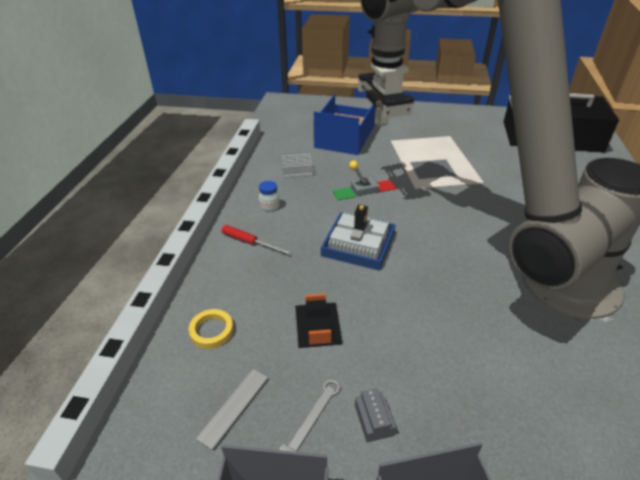

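View pics/t9c.png

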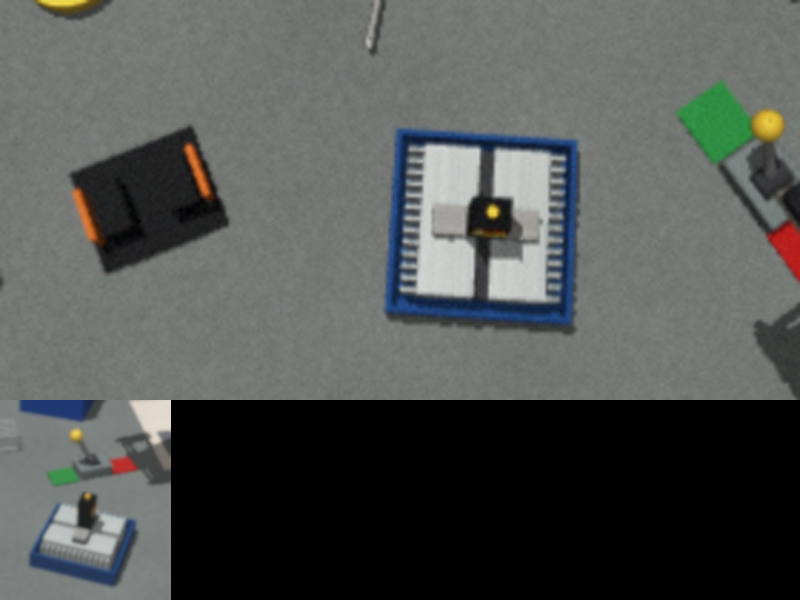

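The lever is fully over to green (knob at (323,127), angle about 1.0). The gauge is still seated square across the channel, and the robot is clear. Handing in.

```bash
python3 -c "
from cell import hand_in
print(hand_in())"
```

```text
the job is handed in; nothing more can be done
None
```

The gauge is seated across the channel near the middle of the block, and the lever is fully over to green. I handed the job in at about 17.5 s, with the arm clear of everything.

- **Seating:** I pressed down with about 12 N between gauge and block, going by the wrist force and the gauge's weight. After I let go, both base ends measured the same height, 11.8 mm above the block top, so it sits flat. It was still in place in the final pictures.
- **Depth:** About 12.8 mm, so green. The depth camera and the button height both gave 12.8 mm, and feeling for the probe gave about 13 mm. The pointer was the coarsest check, at about 12 ± 1 mm because the view was steep, but it was on the green side.
- **Lever:** I pushed it until the force rose to about 8 N at the stop. Its angle measured about 1.01 rad after I backed off.
- **Other objects:** I touched nothing else, and everything else looked unmoved in the final side view. No check failed.

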